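Lock the sample carousel with a push nut

ROBOT

A 7-joint arm with a two-finger parallel gripper is mounted at the origin on the work surface. World frame = base frame: x ahead of the robot, y to its left, z up, the work surface at z = 0. Lengths are in m, angles in rad, forces in N, time in s.
With the tool pointing down it reaches from about 0.4 to 0.85 m from the base axis. Payload 4.4 kg.
Tool frame: the origin (TCP) lies at the very end of the fingers, on their centre line; the grasp point (between the pads) lies 19 mm behind it (manip.hold_point_z is the distance from the TCP to the grasp point, in m); y points along the fingers, x is the direction in which the jaws open and shut, and the axes are right-handed (so a half turn about y gives the same grasp; the last joint's range is limited). The gripper opens to 94 mm and grips with 3 to 60 N. Pads are 16 mm wide; open, the fingers measure 119 mm over their backs; the gripper's body (75 mm by 177 mm) begins 78 mm behind the grasp point.
Start: joints at [-1.169, 0.628, 0.038, 1.517, -0.027, 0.996, -0.02], TCP at [0.293, 0.58, 0.173] pointing down, gripper open.
Joint ranges: [-3.06, 3.06], [-0.37, 2.12], [-1.25, 1.32], [0.18, 2.47], [-1.1, 4.24], [0.23, 1.98], [-2.94, 2.94]. Speed limits (rad/s): [2.57, 2.57, 3.14, 3.14, 3.14, 3.14, 3.14].

INTERFACE

Orientations are given as a rotation vector (axis times angle).
In Python, from cell import get_state, vision, sign_off, manip gives the robot as it stands. The module is installed in compiled form; this text tells all that it offers.
- The arm moves only by the tool drive_tool, never from a script. Its argument "commands" is one flat list of numbers, 7 for each row, row after row: the shift along the tool's x, y, z in units of 40 mm (1.0 is 40 mm), then the turn, a rotation vector about the tool's x, y, z in units of 10 degrees (1.0 is 10 degrees), then the finger opening in mm, from 0 to 94. A call has 1 to 8 rows; each row is the pose to reach, as a shift and turn from the pose measured when the call began, along the tool's axes at that moment; what a row does not reach only later rows make up. A row lasts 1/8 s, in which the tool goes at most 62.5 mm and 10.7 degrees, less where a joint would pass 70% of its speed; a pose out of reach is approached as far as the arm can. A call with a gripper value outside its range is refused whole. The fingers move at their own pace and stop on an object; the grip force is fixed at half the most. Time passes only in rows, so rows that repeat a pose let the fingers close. It gives the time, the measured TCP pose, the force and the opening at its end, in the units of the state.
- get_state(): the state, without advancing time (a new reading comes with each control period).
- vision.capture(name): name is "scene" or "top" or "wrist"; returns the picture (480x640x3 uint8, blue, green, red); there is no depth.
- vision.get_calibration(name): a dict with "fx", "fy", "cx", "cy" (pixels), "R" (3x3) and "t" (3): a world point X has camera coordinates R X + t. Camera axes: x right, y down, z forward; pixel columns grow to the right and rows downward; lengths in m; the calibration is good to about 2 mm. A picture is of the moment at which its call begins: read the wrist's pose just before it. get_calibration takes no time and is no camera call; for the wrist camera it gives the pose at the moment of the call.
- sign_off(): hands the job in, once; it reports no verdict.
Trained networks look in the newest picture that a camera, given by its name, has taken for a name from the list of things; names that differ only in an ending like _2 or _b are one class to them, and where a whole thing is asked for, a point or a joint stands for the part that bears it (a point fixed in the world has none). Each returns a list of dicts, best first, with "conf" (0 to 1); they miss things now and then, are a little off and sometimes report something else, mostly with a low value. They report only what shows in the picture. A call takes as long as a camera call. They do not tell look-alikes from the thing itself.
- vision.boxes_of(label, camera): "point" ([x, y, z] in m, in world coordinates, good to about 4 mm: the middle of the surface that is visible of it).
- vision.tip_of(label, camera): "point" ([x, y, z] in m, in world coordinates, good to about 4 mm: a listed point, or the origin of a listed thing).
The state is a dict: "time": time; "joints": joint angles; "dq": joint speeds; "joint_efforts": joint torques, N m; "ee_pos": TCP position; "tcp_rot": TCP orientation; "wrist_force": force on the tool from outside, world axes, zero at the start; "ft_torque": the same for the moment, N m; "gripper_width": finger opening in m.
Only numpy, scipy, OpenCV 4.12 (cv2) and the standard library are available. Lean on these libraries where they do the work, as an engineer would, in place of code of your own. Each camera call takes 0.05 s, during which the arm holds its last target. There are 200 camera calls.

TASK

Pick up the blue push nut from the rubber mat, start it squarely over the steel spindle of the sample carousel and press it straight down until its flange bears firmly on the brass spring washer and stays tight by itself. Feel for the washer and stop there: do not crush the washer, do not lean on the carousel with the gripper, and leave the slide box, bottle and jar alone.

Things in the scene. Friction and masses are not known exactly. Their poses are not given: they have to be found in the camera images.
- nut_center (a point): Centre (13 mm above the underside) of the push nut, which stands flange down on the mat, z up. Steel flange 48 mm across, 4 mm thick at the bottom; above it a blue plastic barrel 28 mm across, 22 mm tall (26 mm in all). Grip the barrel; fingertips may bear on the flange. Mass 100 to 190 g.
- nut: The same push nut; origin at the centre of its underside, z up. A 15 mm bore goes right through; four sprung teeth, 8 mm above the underside, leave 8 mm between them and bite on the 12 mm spindle. Pressing it down the spindle takes a steady 8 to 13 N at about 10 mm/s; the teeth then hold it against at least 6 N upwards without help.
- carousel: Fixed carousel, origin at the centre of its underside on the desk. Black plate 160 mm across, top 21 mm up; ten sample pots (26 mm across, tops 33 mm up, 63 mm from the axis); on the central hub a brass spring washer 52 mm across, top 38 to 48 mm up: hidden shims set it, so feel for it. It pushes back 3 N per mm. Tight = over 3 N left on it after letting go; over 15 N crushes it.
- spindle_tip (a point): Top end of the spindle, on its axis, 80 mm above the desk. The spindle is a plain upright steel rod 12 mm in diameter with a hemispherical end, in the middle of the carousel.
- mat: Fixed black rubber mat 100 x 100 x 4 mm on which the nut stands; origin at the centre of its underside.
- slidebox: Blue slide box with a white lid, 82 x 92 x 34 mm, loose bystander; origin at the centre of its underside.
- bottle: Small amber bottle, 34 mm across, 75 mm tall, loose bystander; origin at the centre of its underside.
- jar: White jar with a red cap, 54 mm across, 60 mm tall, loose bystander; origin at the centre of its underside.
Mind the look-alikes: they are no part of the job. Of the things that look like the nut, the smallest one is meant.

How it is judged:
On the way, in this order (a step that is already met when the one before it is completed fails the run):
1. the nut is lifted clear of the mat (height (world z) of nut above 0.05 m), for 0.1 s.
2. the nut is on the spindle, square to it, the spindle's end above the nut's middle (horizontal distance between nut_center and spindle_tip below 0.004 m and z of nut_center in the frame of spindle_tip below 0 m and angle between nut's own z axis and vertical below 0.15 rad), for 0.1 s.
At the end, for the whole second after the job is handed in: The nut sits on the spindle within 4 mm of its axis and within 0.08 rad of upright, its underside no more than 49 mm above the desk, let go and at rest, and still squeezes the spring washer of the carousel with more than 3 N (horizontal distance between nut_center and spindle_tip below 0.004 m and z of nut in the frame of carousel below 0.049 m and angle between nut's own z axis and vertical below 0.08 rad and contact force between nut and carousel above 3 N and linear speed of nut below 0.01 m/s); the robot touches nothing.
It fails at once if the spring washer is crushed: the nut presses on the carousel with more than 15 N (contact force between nut and carousel above 15 N).
It fails at once if the carousel is pressed with more than 15 N by the gripper (contact force between the fingers and carousel above 15 N).
It fails at once if the slide box, bottle or jar is moved more than 20 mm (distance of any of slidebox, bottle, jar from where it was at the start of the episode above 0.02 m).
It also fails if it takes over 48 s, if anything falls off the work surface, if the arm or the gripper's body presses on something with over 40 N, if the wrist force passes 120 N, or if a joint passes its speed limit or range.

## Working session

There is one attempt and no reset: what is moved stays moved. The work goes in short steps, Python scripts to look and compute and a tool call to move; the robot and the scene stay as the last step left them, time stands still between calls to the robot, and variables do not carry over. Pictures are saved under pics/ and viewed, about 8 in all and at most 12, crops included, and the job is handed in when it is done.

Besides the shell and the picture viewer there is one more tool, called after "Call:" as name(argument=value, ...) on one line, values as JSON. drive_tool: Moves the arm, as the interface text tells. Its arguments: {"type":"object","properties":{"commands":{"type":"array","items":{"type":"number"}}},"required":["commands"]}

```bash
mkdir -p pics
python3 - <<'E'
from cell import get_state, vision, manip
import cv2,numpy as np
s=get_state()
print({k:np.round(v,3) for k,v in s.items()})
a=vision.capture("scene");b=vision.capture("top")
cv2.imwrite("pics/a.png",a);cv2.imwrite("pics/b.png",b)
for l in ["nut_center","spindle_tip","carousel","mat","slidebox","bottle","jar","nut"]:
  for c in ["scene","top"]:
    print(l,c,[(np.round(d["point"],3).tolist(),round(d["conf"],2)) for d in vision.tip_of(l,c)])
print(get_state()["time"])
E
```

```text
{'time': np.float64(0.0), 'joints': array([-1.169,  0.629,  0.038,  1.518, -0.027,  0.996, -0.02 ]), 'dq': array([ 0.001,  0.002, -0.   , -0.   ,  0.001,  0.001,  0.001]), 'joint_efforts': array([ 1.0000e-03, -5.4973e+01,  1.1440e+00, -1.8662e+01, -5.2000e-02,
        2.4000e-02,  0.0000e+00]), 'ee_pos': array([0.293, 0.58 , 0.172]), 'tcp_rot': array([-1.396, -0.857,  0.86 ]), 'wrist_force': array([ 0.711, -0.122,  0.469]), 'ft_torque': array([-0.01 ,  0.01 ,  0.021]), 'gripper_width': np.float64(0.094)}
nut_center scene [([0.436, 0.119, 0.012], 0.89), ([0.463, 0.241, 0.015], 0.75), ([0.598, 0.279, 0.017], 0.74), ([0.465, 0.242, 0.003], 0.26)]
nut_center top [([0.439, 0.121, 0.019], 0.8), ([0.752, -0.186, 0.001], 0.4)]
spindle_tip scene [([0.597, 0.06, 0.08], 0.62)]
spindle_tip top [([0.597, 0.06, 0.079], 0.44)]
carousel scene [([0.598, 0.058, 0.003], 0.64)]
carousel top [([0.6, 0.059, 0.005], 0.84)]
mat scene [([0.456, 0.258, 0.001], 0.94), ([0.599, 0.059, 0.079], 0.67)]
mat top [([0.453, 0.26, 0.0], 0.64)]
slidebox scene [([0.507, -0.236, 0.003], 0.66)]
slidebox top [([0.507, -0.235, -0.004], 0.85)]
bottle scene [([0.747, -0.186, -0.001], 0.73)]
bottle top [([0.755, -0.184, -0.003], 0.78)]
jar scene [([0.754, 0.19, -0.003], 0.74), ([0.501, -0.239, 0.001], 0.74)]
jar top [([0.756, 0.193, 0.002], 0.61)]
nut scene [([0.459, 0.244, 0.002], 0.92), ([0.431, 0.121, -0.003], 0.81), ([0.754, 0.191, -0.003], 0.68), ([0.602, 0.282, -0.001], 0.65)]
nut top [([0.461, 0.244, 0.003], 0.92), ([0.436, 0.118, -0.0], 0.84), ([0.599, 0.281, -0.002], 0.58), ([0.6, 0.054, 0.081], 0.28)]
0.9
```

View pics/a.png

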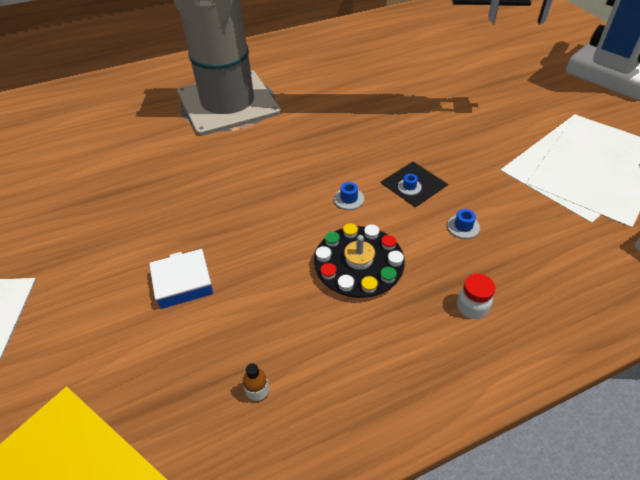

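View pics/b.png

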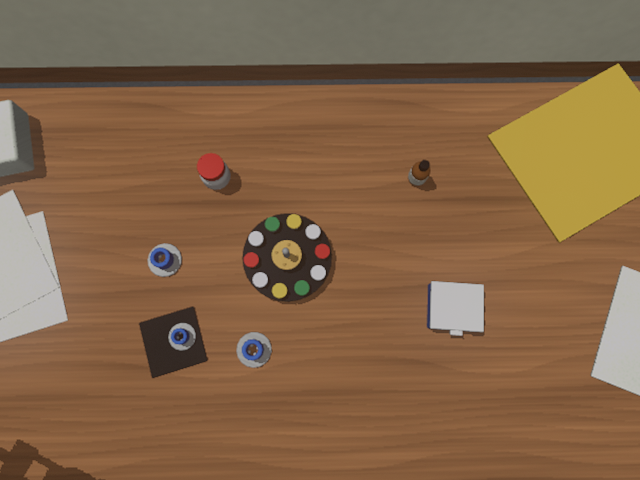

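```bash
cat > h.py <<'E'
from cell import get_state, vision, manip, sign_off
import cv2,numpy as np
from scipy.spatial.transform import Rotation as Ro
def plan(p,yaw=None):
    """shift (units) and turn (units) to TCP p, tool straight down with tool x at yaw (mod pi)"""
    s=get_state(); R=Ro.from_rotvec(s["tcp_rot"]); M=R.as_matrix()
    cur=np.arctan2(M[1,0],M[0,0])
    if yaw is None: yaw=cur
    d=(yaw-cur+np.pi/2)%np.pi-np.pi/2; y=cur+d
    x=np.array([np.cos(y),np.sin(y),0]); z=np.array([0,0,-1.])
    T=np.c_[x,np.cross(z,x),z]
    rv=np.degrees(Ro.from_matrix(M.T@T).as_rotvec())/10
    sh=M.T@(np.array(p)-s["ee_pos"])/0.04
    print("t",round(s["time"],2),"tcp",np.round(s["ee_pos"],4),"yaw",np.round(np.degrees(cur),1),"F",np.round(s["wrist_force"],1),"w",round(s["gripper_width"],4))
    print("shift",np.round(sh,3),"turn",np.round(rv,3)); return M
E
python3 - <<'E'
from h import *
print(np.round(plan([0.461,0.243,0.18]),3)); print(manip.hold_point_z)
c=vision.get_calibration("wrist");s=get_state()
C=-c["R"].T@c["t"]; M=Ro.from_rotvec(s["tcp_rot"]).as_matrix()
print("cam in tool",M.T@(C-s["ee_pos"])); print("opt axis in tool",M.T@c["R"].T[:,2],c["fx"])
E
```

```text
t 0.9 tcp [0.2931 0.5802 0.1726] yaw 63.2 F [ 0.1 -0.8  0.8] w 0.0938
shift [-5.632 -0.186 -7.549] turn [-9. -0.  0.]
[[ 0.451 -0.    -0.893]
 [ 0.893  0.     0.451]
 [ 0.    -1.     0.   ]]
0.0188
cam in tool [ 0.00089105 -0.21297957  0.07461938]
opt axis in tool [ 1.98534989e-04  9.66368448e-01 -2.57161394e-01] 342.5204216989859
```

Run:
```python
s=open('h.py').read()
s=s.replace("z=np.array([0,0,-1.])","a=np.array([0,0,-1.])").replace("T=np.c_[x,np.cross(z,x),z]","T=np.c_[x,a,np.cross(x,a)]").replace("tool x","tool y down, x")
open('h.py','w').write(s)
from h import *
plan([0.461,0.243,0.15])
```

```text
t 0.9 tcp [0.2931 0.5802 0.1726] yaw 63.2 F [ 0.1 -0.8  0.8] w 0.0938
shift [-5.632  0.564 -7.549] turn [-0.  0.  0.]
```

Call:
drive_tool(commands=[-0.8, 0.1, -1.08, 0, 0, 0, 94, -1.6, 0.2, -2.16, 0, 0, 0, 94, -2.4, 0.3, -3.24, 0, 0, 0, 94, -3.2, 0.4, -4.32, 0, 0, 0, 94, -4.0, 0.5, -5.4, 0, 0, 0, 94, -4.8, 0.55, -6.5, 0, 0, 0, 94, -5.63, 0.56, -7.55, 0, 0, 0, 94, -5.63, 0.56, -7.55, 0, 0, 0, 94])

```text
time: 1.9
ee_pos: [0.4634, 0.2378, 0.1504]
tcp_rot: [-1.4, -0.852, 0.852]
wrist_force: [-0.8, 1.1, -0.1]
gripper_width: 0.0941
```

Run:
```python
from h import *
plan([0.461,0.243,0.15])
c=vision.get_calibration("wrist"); im=vision.capture("wrist")
cv2.imwrite("pics/w1.png",im); np.savez("w1.npz",**c)
for l in ["nut","nut_center","mat"]:
    print(l,[(np.round(d["point"],4).tolist(),round(d["conf"],2)) for d in vision.tip_of(l,"wrist")])
```

```text
t 1.9 tcp [0.4634 0.2378 0.1504] yaw 62.7 F [-0.8  1.1 -0.1] w 0.0941
shift [0.088 0.01  0.113] turn [ 0.012  0.    -0.008]
nut [([0.5997, 0.2793, 0.0009], 0.83), ([0.4374, 0.1195, 0.0022], 0.82), ([0.4642, 0.2429, 0.0022], 0.81)]
nut_center [([0.5989, 0.282, 0.0203], 0.72), ([0.4446, 0.1107, 0.0215], 0.62), ([0.459, 0.2459, 0.017], 0.56)]
mat [([0.4578, 0.2579, -0.0018], 0.75)]
```

View pics/w1.png

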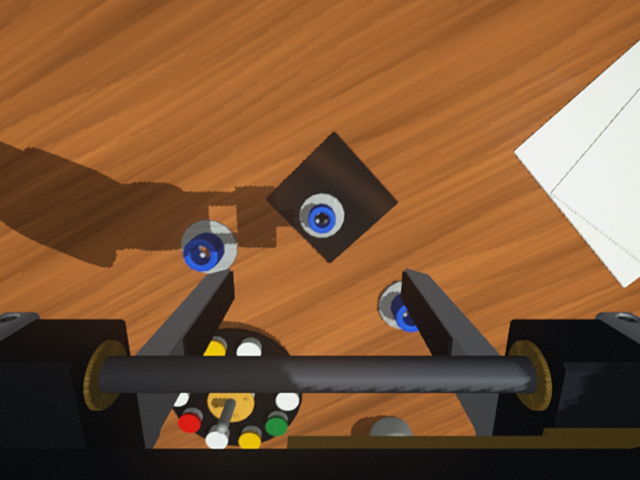

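```bash
cat >> h.py <<'E'
def back(px,c,z):
    r=c["R"].T@np.array([(px[0]-c["cx"])/c["fx"],(px[1]-c["cy"])/c["fy"],1]); o=-c["R"].T@c["t"]
    return o+r*(z-o[2])/r[2]
def circ(mask,c,z):
    """biggest blob's outline back-projected onto plane z: enclosing circle centre, radius"""
    k=max(cv2.findContours(mask.astype(np.uint8),cv2.RETR_EXTERNAL,cv2.CHAIN_APPROX_NONE)[0],key=cv2.contourArea)[:,0]
    q=np.float32([back(p,c,z)[:2] for p in k]); (x,y),r=cv2.minEnclosingCircle(q); e=cv2.fitEllipse(q)
    return np.round([x,y,r,*e[0],*e[1]],4)
E
python3 - <<'E'
from h import *
c=np.load("w1.npz"); im=cv2.imread("pics/w1.png")
w=np.zeros((480,640),bool); w[185:248,292:352]=1
hsv=cv2.cvtColor(im,cv2.COLOR_BGR2HSV); H,S,V=[hsv[...,i].astype(int) for i in range(3)]
blue=(H>100)&(H<130)&(S>120)&(V>60)&w
fl=w&(V>75)&~((H<25)&(S>80))
print("blue@.030",circ(blue,c,.030)); print("flange@.008",circ(fl|blue,c,.008))
E
```

```text
blue@.030 [0.461  0.2447 0.0144 0.4609 0.2446 0.0259 0.0278]
flange@.008 [0.4621 0.2442 0.0245 0.4621 0.2443 0.0472 0.0478]
```

```bash
python3 -c "
from h import *
plan([0.4616,0.2444,0.010])"
```

```text
t 2.1 tcp [0.4605 0.2447 0.1502] yaw 63.3 F [-0.1  1.  -0. ] w 0.094
shift [ 0.004  3.506 -0.031] turn [-0.004  0.     0.005]
```

Call:
drive_tool(commands=[0, 1.0, -0.03, 0, 0, 0, 60, 0, 2.0, -0.03, 0, 0, 0, 60, 0, 2.8, -0.03, 0, 0, 0, 60, 0, 3.3, -0.03, 0, 0, 0, 60, 0, 3.5, -0.03, 0, 0, 0, 60, 0, 3.5, -0.03, 0, 0, 0, 60])

```text
time: 2.85
ee_pos: [0.4611, 0.2453, 0.0101]
tcp_rot: [-1.392, -0.861, 0.861]
wrist_force: [0.8, 1.1, -0.6]
gripper_width: 0.0601
```

```bash
python3 -c "
from h import *
plan([0.4616,0.2444,0.010])"
```

```text
t 2.85 tcp [0.4611 0.2453 0.0101] yaw 63.4 F [ 0.8  1.1 -0.6] w 0.0601
shift [-0.014  0.003 -0.022] turn [-0.007  0.     0.005]
```

Within 1 mm. Close, let the grip settle, lift.

Call:
drive_tool(commands=[-0.01, 0, -0.02, 0, 0, 0, 40, -0.01, 0, -0.02, 0, 0, 0, 20, -0.01, 0, -0.02, 0, 0, 0, 20, -0.01, 0, -0.02, 0, 0, 0, 20, -0.01, 0, -0.02, 0, 0, 0, 20])

```text
time: 3.48
ee_pos: [0.4616, 0.2445, 0.0102]
tcp_rot: [-1.392, -0.861, 0.861]
wrist_force: [0.0, 0.9, 0.1]
gripper_width: 0.0204
```

Call:
drive_tool(commands=[0, -0.5, 0, 0, 0, 0, 20, 0, -1.2, 0, 0, 0, 0, 20, 0, -2.0, 0, 0, 0, 0, 20, 0, -2.8, 0, 0, 0, 0, 20, 0, -3.2, 0, 0, 0, 0, 20, 0, -3.2, 0, 0, 0, 0, 20])

```text
time: 4.22
ee_pos: [0.4625, 0.2448, 0.1393]
tcp_rot: [-1.392, -0.863, 0.858]
wrist_force: [-0.9, 0.4, -0.8]
gripper_width: 0.0198
```

```bash
python3 -c "
from h import *
plan([0.598,0.059,0.14])"
```

```text
t 4.22 tcp [0.4625 0.2448 0.1393] yaw 63.4 F [-0.9  0.4 -0.8] w 0.0198
shift [-2.637 -0.024 -5.108] turn [ 0.002 -0.     0.018]
```

Run:
```python
from h import *
im=vision.capture("wrist"); cv2.imwrite("pics/w2.png",im)
a=vision.capture("scene"); cv2.imwrite("pics/s2.png",cv2.resize(a[80:300,300:520],None,fx=2.6,fy=2.6))
```

```text
(no output)
```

View pics/w2.png

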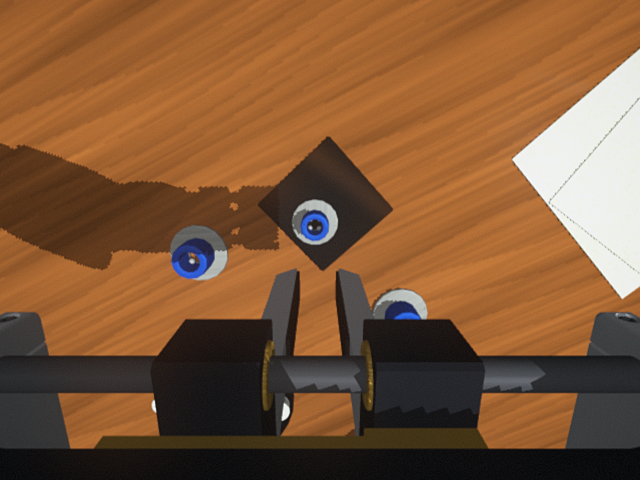

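View pics/s2.png

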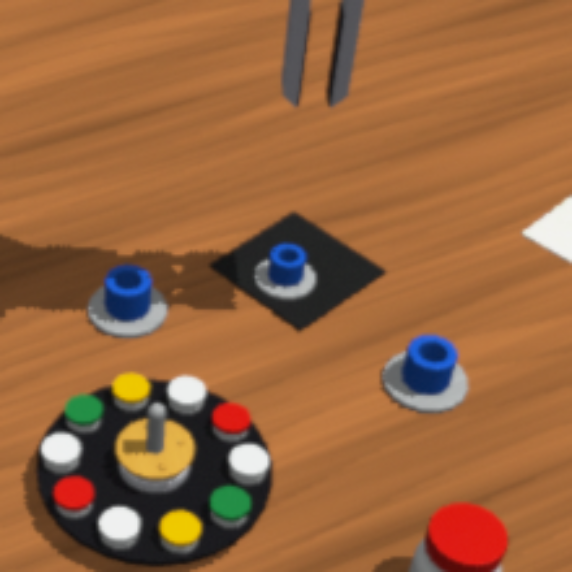

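Run:
```python
from h import *
s=get_state();M=Ro.from_rotvec(s["tcp_rot"]).as_matrix()
for n in ["wrist","scene"]:
    c=vision.get_calibration(n)
    for o in ([0,0,0],[.012,0,0],[-.012,0,0],[0.012,0,.008],[0.012,0,-.008]):
        X=c["R"]@(s["ee_pos"]+M@np.array(o))+c["t"]; print(n,o,np.round([c["fx"]*X[0]/X[2]+c["cx"],c["fy"]*X[1]/X[2]+c["cy"]],1))
    if n=="scene": print((300+np.array([290,335])/2.6,80+105/2.6))
c=vision.get_calibration("wrist")
im=cv2.imread("pics/w2.png"); w=np.zeros((480,640),bool); w[192:252,285:345]=1
hsv=cv2.cvtColor(im,cv2.COLOR_BGR2HSV); H,S,V=[hsv[...,i].astype(int) for i in range(3)]
blue=(H>100)&(H<130)&(S>120)&(V>60)&w; fl=w&(V>75)&~((H<25)&(S>80))
print(circ(blue,c,.030),circ(fl|blue,c,.008)); print(s["time"],s["ee_pos"],s["joints"])
```

```text
wrist [0, 0, 0] [315.8 264.3]
wrist [0.012, 0, 0] [334.1 264.3]
wrist [-0.012, 0, 0] [297.6 264.3]
wrist [0.012, 0, 0.008] [334.2 252.7]
wrist [0.012, 0, -0.008] [333.9 275.7]
scene [0, 0, 0] [417.4 133.2]
scene [0.012, 0, 0] [423.9 133.3]
scene [-0.012, 0, 0] [410.9 133.2]
scene [0.012, 0, 0.008] [423.5 130.7]
scene [0.012, 0, -0.008] [424.3 135.9]
(array([411.53846154, 428.84615385]), 120.38461538461539)
[0.4591 0.2437 0.0148 0.459  0.2433 0.0259 0.0286] [0.4601 0.2426 0.0241 0.4602 0.2427 0.0466 0.0471]
4.325 [0.46128048 0.24413404 0.13768516] [-0.56286953  0.49258211  0.03394296  1.91164967 -0.02595172  0.73842145
  0.59305939]
```

Run:
```python
from h import *
s=get_state();M=Ro.from_rotvec(s["tcp_rot"]).as_matrix()
out=[]
for n,f,(r0,r1,c0,c1) in [("wrist","pics/w2.png",(225,325,260,380)),("scene",None,(85,155,380,464))]:
    im=vision.capture("scene") if f is None else cv2.imread(f)
    c=vision.get_calibration(n); k=400/(c1-c0)
    v=cv2.resize(im[r0:r1,c0:c1],(400,int((r1-r0)*k)),interpolation=cv2.INTER_CUBIC)
    for h,col in ((0,(0,0,255)),(.015,(0,255,255)),(.03,(0,255,0))):
        P=[]
        for a,b in ((1,1),(1,-1),(-1,-1),(-1,1)):
            X=c["R"]@(s["ee_pos"]+M@np.array([.01*a,-h,.008*b]))+c["t"]
            P.append([(c["fx"]*X[0]/X[2]+c["cx"]-c0+.5)*k,(c["fy"]*X[1]/X[2]+c["cy"]-r0+.5)*k])
        cv2.polylines(v,[np.int32(P)],True,col,1)
    out.append(v)
print([o.shape for o in out]); cv2.imwrite("pics/m.png",np.hstack([o[:330] for o in out]))
```

```text
[(333, 400, 3), (333, 400, 3)]
```

View pics/m.png

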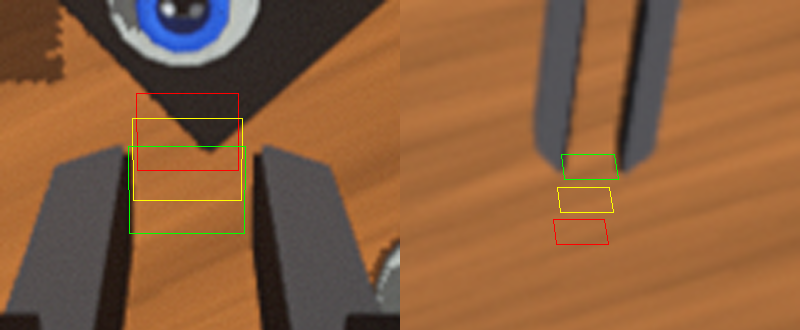

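```bash
python3 -c "
from h import *
plan([0.4612,0.2438,-0.017])"
```

```text
t 4.38 tcp [0.461  0.244  0.1373] yaw 63.4 F [-0.1  0.1 -0.1] w 0.0197
shift [-1.000e-03  3.859e+00 -1.400e-02] turn [-0.011 -0.    -0.003]
```

Call:
drive_tool(commands=[-0.02, 0, -0.01, 0, 0, 0, 60, -0.02, 0.6, -0.01, 0, 0, 0, 60, -0.02, 1.5, -0.01, 0, 0, 0, 60, -0.02, 2.4, -0.01, 0, 0, 0, 60, -0.02, 3.2, -0.01, 0, 0, 0, 60, -0.02, 3.7, -0.01, 0, 0, 0, 60, -0.02, 3.86, -0.01, 0, 0, 0, 60, -0.02, 3.86, -0.01, 0, 0, 0, 60])

```text
time: 5.38
ee_pos: [0.4605, 0.243, -0.0174]
tcp_rot: [-1.392, -0.859, 0.863]
wrist_force: [0.5, -0.2, 0.7]
gripper_width: 0.0598
```

Run:
```python
from h import *
plan([0.4612,0.2438,-0.020])
cv2.imwrite("pics/w3.png",vision.capture("wrist")[200:400,200:440])
```

```text
t 5.38 tcp [ 0.4605  0.243  -0.0174] yaw 63.4 F [ 0.5 -0.2  0.7] w 0.0598
shift [ 0.026  0.066 -0.006] turn [-0.014 -0.    -0.007]
```

View pics/w3.png

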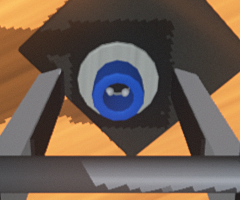

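Call:
drive_tool(commands=[0, 0.05, 0, 0, 0, 0, 60, 0, 0.05, 0, 0, 0, 0, 60, 0, 0.05, 0, 0, 0, 0, 24, 0, 0.05, 0, 0, 0, 0, 20, 0, 0.05, 0, 0, 0, 0, 20, 0, 0.05, 0, 0, 0, 0, 20, 0, 0.05, 0, 0, 0, 0, 20])

```text
time: 6.3
ee_pos: [0.461, 0.2432, -0.0188]
tcp_rot: [-1.392, -0.86, 0.862]
wrist_force: [0.1, -0.5, 0.9]
gripper_width: 0.0268
```

Call:
drive_tool(commands=[0, -0.3, 0, 0, 0, 0, 20, 0, -1.0, 0, 0, 0, 0, 20, 0, -1.9, 0, 0, 0, 0, 20, 0, -2.8, 0, 0, 0, 0, 20, 0, -3.5, 0, 0, 0, 0, 20, 0, -3.5, 0, 0, 0, 0, 20])

```text
time: 7.05
ee_pos: [0.4626, 0.244, 0.1235]
tcp_rot: [-1.392, -0.864, 0.858]
wrist_force: [0.2, -0.7, -2.3]
gripper_width: 0.0265
```

Run:
```python
from h import *
plan([0.598,0.059,0.122])
```

```text
t 7.05 tcp [0.4626 0.244  0.1235] yaw 63.4 F [ 0.2 -0.7 -2.3] w 0.0265
shift [-2.621  0.033 -5.096] turn [ 0.005 -0.     0.022]
```

Run:
```python
from h import *
plan([0.652,0.032,0.10])
```

```text
t 7.05 tcp [0.4626 0.244  0.1235] yaw 63.4 F [ 0.2 -0.7 -2.3] w 0.0265
shift [-2.622  0.584 -6.605] turn [ 0.005 -0.     0.022]
```

Call:
drive_tool(commands=[-0.4, 0, -1.0, 0, 0, 0, 20, -0.8, 0.1, -2.0, 0, 0, 0, 20, -1.3, 0.2, -3.3, 0, 0, 0, 20, -1.8, 0.3, -4.6, 0, 0, 0, 20, -2.3, 0.45, -5.8, 0, 0, 0, 20, -2.62, 0.55, -6.6, 0, 0, 0.02, 20, -2.62, 0.58, -6.6, 0, 0, 0.02, 20, -2.62, 0.58, -6.6, 0, 0, 0.02, 20])

```text
time: 8.05
ee_pos: [0.6502, 0.0332, 0.0987]
tcp_rot: [-1.392, -0.86, 0.862]
wrist_force: [-0.8, 0.6, -1.3]
gripper_width: 0.0269
```

Run:
```python
from h import *
vision.capture("top")
M=plan([0.652,0.032,0.10])
c=vision.get_calibration("wrist"); im=vision.capture("wrist"); s=get_state()
np.savez("w4.npz",**c); cv2.imwrite("pics/w4.png",im)
for l in ["nut","nut_center","spindle_tip","carousel"]:
    print(l,[(np.round(d["point"],4).tolist(),round(d["conf"],2)) for d in vision.tip_of(l,"wrist")])
plan([0.652,0.032,0.10])
a=vision.capture("scene"); cv2.imwrite("pics/s4.png",cv2.resize(a[130:310,260:500],None,fx=3,fy=3))
```

```text
t 8.1 tcp [0.6504 0.0338 0.0992] yaw 63.5 F [ 0.1  0.6 -1.3] w 0.0266
shift [-0.023 -0.019 -0.057] turn [-0.01   0.     0.001]
nut [([0.5959, 0.2801, 0.0012], 0.78), ([0.6493, 0.0328, 0.1202], 0.64)]
nut_center [([0.5994, 0.2822, 0.019], 0.92)]
spindle_tip [([0.5969, 0.06, 0.0807], 0.85)]
carousel [([0.5949, 0.0553, 0.0018], 0.94)]
t 8.35 tcp [0.6516 0.0331 0.1004] yaw 63.5 F [-0.5 -0.1 -1.4] w 0.0265
shift [-0.021  0.011 -0.022] turn [ 0.005 -0.     0.004]
```

View pics/w4.png

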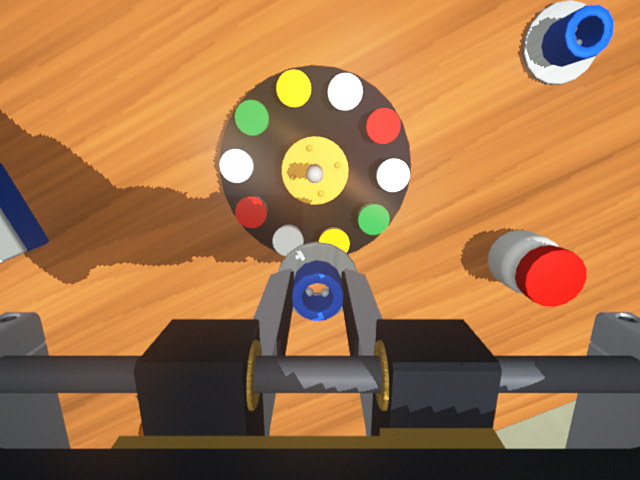

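View pics/s4.png

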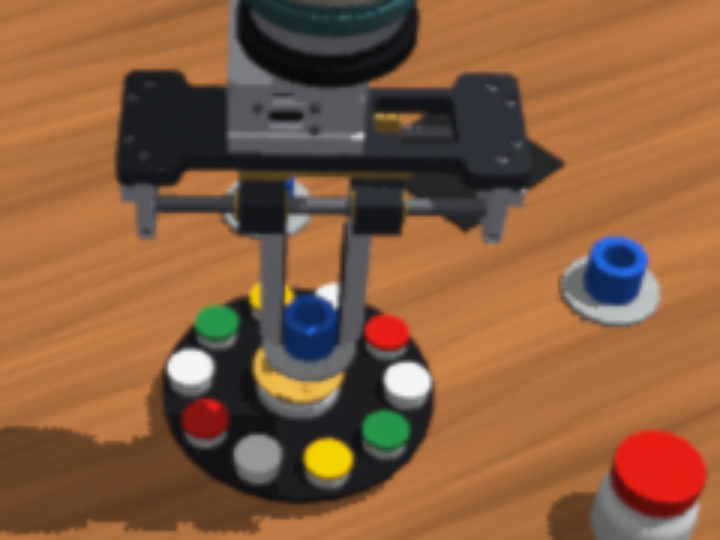

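Run:
```python
from h import *
c=np.load("w4.npz"); im=cv2.imread("pics/w4.png")
hsv=cv2.cvtColor(im,cv2.COLOR_BGR2HSV); H,S,V=[hsv[...,i].astype(int) for i in range(3)]
def win(r0,r1,c0,c1):
    w=np.zeros((480,640),bool); w[r0:r1,c0:c1]=1; return w
nb=win(255,325,285,350)&(H>100)&(H<130)&(S>100)&(V>50)
# barrel top: use only brighter ring; report outline and rows
print("nut blue@.148",circ(nb,c,.148), np.argwhere(nb).min(0),np.argwhere(nb).max(0))
sp=win(162,188,303,328)&(S<90)&(V>90)
print("spindle@.075",circ(sp,c,.075), np.argwhere(sp).min(0),np.argwhere(sp).max(0))
wa=win(130,212,275,355)&(H>15)&(H<35)&(S>100)&(V>120)
print("washer@.043",circ(wa,c,.043))
for z in (.035,.05): print(z,circ(wa,c,z))
pots=np.array([(294,88),(345,91),(383,126),(393,175),(374,219),(251,212),(236,166),(251,117)])
q=np.array([back(p,c,.033)[:2] for p in pots])
A=np.c_[2*q,np.ones(len(q))]; x=np.linalg.lstsq(A,(q**2).sum(1),rcond=None)[0]; print("pots",x[:2],np.sqrt(x[2]+x[:2]@x[:2]))
cv2.imwrite("pics/w4c.png",cv2.resize(np.hstack([im[240:330,275:365],im[130:220,270:360]]),None,fx=4,fy=4,interpolation=cv2.INTER_CUBIC))
```

```text
nut blue@.148 [0.6484 0.0351 0.0166 0.6489 0.0355 0.0264 0.0332] [261 292] [320 342]
spindle@.075 [0.5988 0.0597 0.0058 0.5989 0.0583 0.0108 0.0116] [165 306] [182 322]
washer@.043 [0.599  0.0582 0.0264 0.599  0.0581 0.0515 0.0518]
0.035 [0.5995 0.058  0.0272 0.5995 0.0578 0.053  0.0534]
0.05 [0.5986 0.0585 0.0257 0.5987 0.0584 0.0502 0.0505]
pots [0.59917598 0.05824694] 0.0630947310572483
```

View pics/w4c.png

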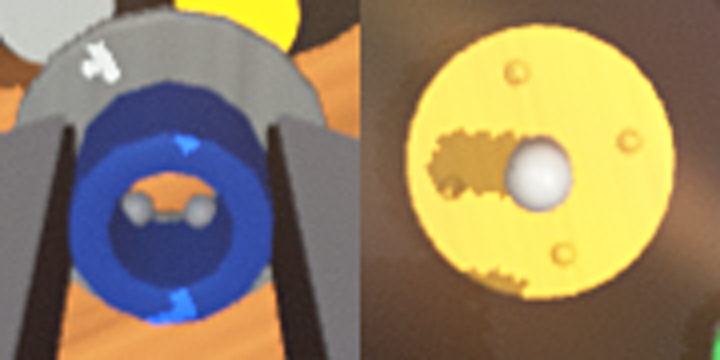

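Run:
```python
from h import *
c=np.load("w4.npz")
n=back((317.4,296.5),c,.148); l=back((292.1,296.5),c,.148); r=back((342.9,296.5),c,.148)
print("top",n,"diam",np.linalg.norm(r-l), "vert",np.linalg.norm(back((317.4,272.9),c,.148)-back((317.4,320.4),c,.148)))
M=Ro.from_rotvec(get_state()["tcp_rot"]).as_matrix()
f=back((317.3,243),c,.1263); print("flange centre",f-M[:,2]*.024)
d=np.array([.599,.0583])-n[:2]; s=get_state()
# nut relative TCP at picture time
print("nut-TCP in tool", M.T@(n-np.array([.6504,.0338,.0992])))
print("nut-TCP flange", M.T@(f-M[:,2]*.024-np.array([.6504,.0338,.0992])))
```

```text
top [0.65140887 0.03442146 0.148     ] diam 0.026402691238491878 vert 0.026759216677612076
flange centre [0.65246838 0.03384434 0.12632464]
nut-TCP in tool [ 0.00103888 -0.04879866 -0.00067515]
nut-TCP flange [ 0.00098145 -0.0271221  -0.00185863]
```

```bash
cat > fit.py <<'E'
from h import *
from scipy.optimize import least_squares
def shot():
    s=get_state(); c=vision.get_calibration("wrist"); im=vision.capture("wrist"); e=get_state()
    print("drift mm",np.round((e["ee_pos"]-s["ee_pos"])*1e3,2)); return s,c,im
def nutfit(s,c,im,r=.014):
    hsv=cv2.cvtColor(im,cv2.COLOR_BGR2HSV); H,S,V=[hsv[...,i].astype(int) for i in range(3)]
    m=((H>100)&(H<130)&(S>100)&(V>50)); m[:250]=0;m[335:]=0;m[:,:275]=0;m[:,360:]=0
    k=max(cv2.findContours(m.astype(np.uint8),cv2.RETR_EXTERNAL,cv2.CHAIN_APPROX_NONE)[0],key=cv2.contourArea)[:,0].astype(float)
    k=k[k[:,1]>294]; ctr=np.array([317.4,296.5]); k+=.5*(k-ctr)/np.linalg.norm(k-ctr,axis=1)[:,None]
    def f(p): return [np.hypot(*(back(q,c,p[2])[:2]-p[:2]))-r for q in k]
    M=Ro.from_rotvec(s["tcp_rot"]).as_matrix()
    for z in (None,s["ee_pos"][2]+.0488):
        if z is None: o=least_squares(f,[*s["ee_pos"][:2],s["ee_pos"][2]+.05],loss="soft_l1",f_scale=3e-4); p=o.x
        else: o=least_squares(lambda p:f([*p,z]),s["ee_pos"][:2],loss="soft_l1",f_scale=3e-4); p=np.r_[o.x,z]
        print("top",np.round(p,4),"rel tool mm",np.round(M.T@(p-s["ee_pos"])*1e3,2),"rms",np.sqrt(np.mean(np.square(o.fun)))*1e3,len(k))
def car(c,im):
    hsv=cv2.cvtColor(im,cv2.COLOR_BGR2HSV); H,S,V=[hsv[...,i].astype(int) for i in range(3)]
    sp=(S<90)&(V>90); w=np.zeros_like(sp); w[160:190,300:330]=1; ys,xs=np.nonzero(sp&w)
    print("spindle blob",back((xs.mean(),ys.mean()),c,.076)[:2],len(xs))
    w[:]=0; w[120:220,270:360]=1; print("washer",circ(w&(H>15)&(H<35)&(S>100)&(V>120),c,.043))
E
python3 - <<'E'
from fit import *
s,c,im=shot(); cv2.imwrite("pics/w5.png",im); np.savez("w5.npz",**c); print(s["ee_pos"]); nutfit(s,c,im); car(c,im)
E
```

```text
drift mm [ 0.08 -0.22 -0.01]
[0.65171066 0.03289067 0.10046098]
top [0.6556 0.0318 0.1423] rel tool mm [  0.83 -41.8   -4.01] rms 0.1938409186987422 73
top [0.6521 0.0336 0.1493] rel tool mm [  0.85 -48.8   -0.06] rms 0.3323093067067926 73
spindle blob [0.59889403 0.05837437] 230
washer [0.5991 0.0579 0.0264 0.5991 0.0582 0.0514 0.0518]
```

Run:
```python
from h import *
plan([0.5979,0.0579,0.067])
```

```text
t 8.45 tcp [0.6518 0.0327 0.1004] yaw 63.5 F [ 0.2  0.3 -1.4] w 0.0267
shift [-0.038  0.835  1.488] turn [ 0.006 -0.     0.003]
```

Call:
drive_tool(commands=[-0.04, 0, 0.5, 0, 0, 0, 20, -0.04, 0, 1.0, 0, 0, 0, 20, -0.04, 0.1, 1.4, 0, 0, 0, 20, -0.04, 0.4, 1.49, 0, 0, 0, 20, -0.04, 0.83, 1.49, 0, 0, 0, 20, -0.04, 0.83, 1.49, 0, 0, 0, 20, -0.04, 0.83, 1.49, 0, 0, 0, 20])

```text
time: 9.32
ee_pos: [0.5983, 0.0574, 0.0668]
tcp_rot: [-1.394, -0.862, 0.86]
wrist_force: [0.3, -0.2, -0.5]
gripper_width: 0.0266
```

Run:
```python
from fit import *
plan([0.5979,0.0579,0.050])
s,c,im=shot(); cv2.imwrite("pics/w6.png",cv2.resize(im[240:330,265:370],None,fx=5,fy=5,interpolation=cv2.INTER_CUBIC)); nutfit(s,c,im)
for z in (.080,.075):
    X=c["R"]@np.array([.599,.0583,z])+c["t"]; print((c["fx"]*X[0]/X[2]+c["cx"],c["fy"]*X[1]/X[2]+c["cy"]))
```

```text
t 9.32 tcp [0.5983 0.0574 0.0668] yaw 63.4 F [ 0.3 -0.2 -0.5] w 0.0266
shift [0.006 0.421 0.014] turn [ 0.007 -0.     0.002]
drift mm [0.16 0.12 0.35]
top [0.6026 0.0561 0.1079] rel tool mm [  0.77 -41.09  -4.54] rms 0.31381835376603695 73
top [0.5987 0.0581 0.1156] rel tool mm [  0.76 -48.8   -0.13] rms 0.44622420029260634 73
(np.float64(317.5324829753334), np.float64(271.82155111535553))
(np.float64(317.5208476004926), np.float64(269.0305409374549))
```

View pics/w6.png

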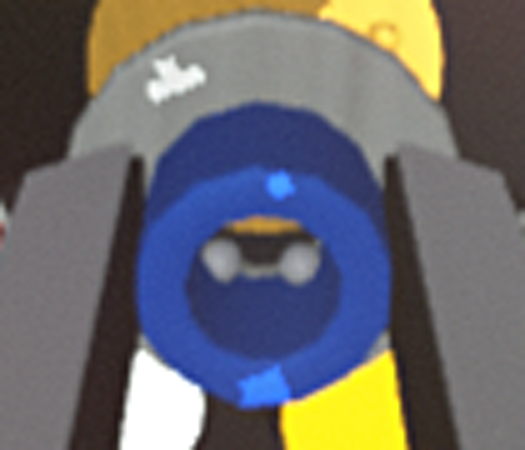

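Call:
drive_tool(commands=[0.005, 0.1, 0.01, 0, 0, 0, 20, 0.005, 0.2, 0.01, 0, 0, 0, 20, 0.005, 0.28, 0.01, 0, 0, 0, 20, 0.005, 0.34, 0.01, 0, 0, 0, 20, 0.005, 0.34, 0.01, 0, 0, 0, 20])

```text
time: 10.0
ee_pos: [0.598, 0.0579, 0.0533]
tcp_rot: [-1.394, -0.862, 0.86]
wrist_force: [-0.2, 0.3, -1.2]
gripper_width: 0.0266
```

Run:
```python
from h import *
plan([0.5979,0.0579,0.044])
```

```text
t 10.0 tcp [0.598  0.0579 0.0533] yaw 63.4 F [-0.2  0.3 -1.2] w 0.0266
shift [-0.001  0.233  0.003] turn [ 0.007 -0.     0.003]
```

Call:
drive_tool(commands=[0, 0.03, 0, 0, 0, 0, 20, 0, 0.06, 0, 0, 0, 0, 20, 0, 0.09, 0, 0, 0, 0, 20, 0, 0.12, 0, 0, 0, 0, 20, 0, 0.15, 0, 0, 0, 0, 20])

```text
time: 10.62
ee_pos: [0.5981, 0.0578, 0.0475]
tcp_rot: [-1.395, -0.862, 0.86]
wrist_force: [-1.1, -0.3, 4.0]
gripper_width: 0.0265
```

Call:
drive_tool(commands=[0, 0.03, 0, 0, 0, 0, 20, 0, 0.06, 0, 0, 0, 0, 20, 0, 0.09, 0, 0, 0, 0, 20, 0, 0.12, 0, 0, 0, 0, 20, 0, 0.15, 0, 0, 0, 0, 20])

```text
time: 11.25
ee_pos: [0.5982, 0.0578, 0.0415]
tcp_rot: [-1.395, -0.862, 0.86]
wrist_force: [-1.6, -0.5, 5.5]
gripper_width: 0.0267
```

Call:
drive_tool(commands=[0, 0.03, 0.01, 0, 0, 0, 20, 0, 0.06, 0.01, 0, 0, 0, 20, 0, 0.09, 0.01, 0, 0, 0, 20, 0, 0.12, 0.01, 0, 0, 0, 20, 0, 0.15, 0.01, 0, 0, 0, 20, 0, 0.18, 0.01, 0, 0, 0, 20])

```text
time: 12.0
ee_pos: [0.5984, 0.0578, 0.0355]
tcp_rot: [-1.395, -0.863, 0.859]
wrist_force: [-2.9, -0.7, 9.9]
gripper_width: 0.0266
```

Run:
```python
from fit import *
plan([0.5979,0.0579,0.03])
s,c,im=shot(); cv2.imwrite("pics/w7.png",cv2.resize(im[235:335,265:370],None,fx=5,fy=5,interpolation=cv2.INTER_CUBIC)); nutfit(s,c,im)
plan([0.5979,0.0579,0.03])
```

```text
t 12.0 tcp [0.5984 0.0578 0.0355] yaw 63.4 F [-2.9 -0.7  9.9] w 0.0266
shift [-0.004  0.138  0.011] turn [ 0.015 -0.     0.006]
drift mm [-0.06  0.02 -0.17]
top [0.6024 0.0567 0.0781] rel tool mm [  0.87 -42.53  -4.23] rms 0.21630618241636246 76
top [0.5992 0.0583 0.0843] rel tool mm [  0.87 -48.8   -0.69] rms 0.3361692725264789 76
t 12.05 tcp [0.5983 0.0579 0.0354] yaw 63.4 F [-2.5 -0.3  7.5] w 0.0265
shift [-0.004  0.134  0.01 ] turn [ 0.014 -0.     0.006]
```

View pics/w7.png

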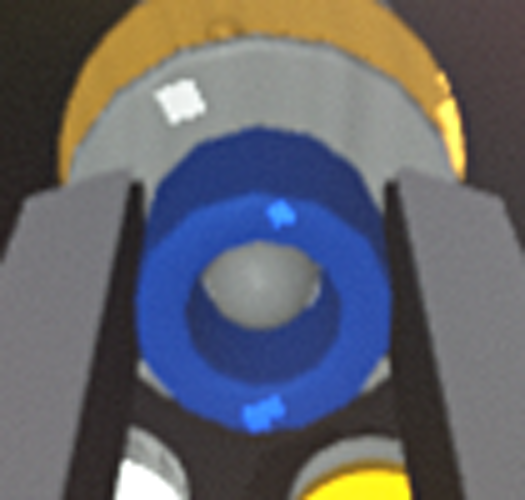

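Call:
drive_tool(commands=[0, 0.03, 0.015, 0.015, 0, 0, 20, 0, 0.06, 0.015, 0.015, 0, 0, 20, 0, 0.09, 0.015, 0.015, 0, 0, 20, 0, 0.12, 0.015, 0.015, 0, 0, 20, 0, 0.15, 0.015, 0.015, 0, 0, 20, 0, 0.18, 0.015, 0.015, 0, 0, 20])

```text
time: 12.8
ee_pos: [0.5983, 0.0579, 0.0294]
tcp_rot: [-1.394, -0.862, 0.859]
wrist_force: [-2.2, 0.1, 11.6]
gripper_width: 0.0266
```

Call:
drive_tool(commands=[0, 0.03, 0.01, 0, 0, 0, 20, 0, 0.06, 0.01, 0, 0, 0, 20, 0, 0.09, 0.01, 0, 0, 0, 20])

```text
time: 13.18
ee_pos: [0.5987, 0.058, 0.0269]
tcp_rot: [-1.395, -0.863, 0.858]
wrist_force: [-2.0, -1.5, 10.4]
gripper_width: 0.0267
```

Call:
drive_tool(commands=[0, 0.03, 0, 0, 0, 0, 20, 0, 0.06, 0, 0, 0, 0, 20])

```text
time: 13.42
ee_pos: [0.5988, 0.058, 0.0255]
tcp_rot: [-1.395, -0.864, 0.858]
wrist_force: [-2.3, 1.0, 10.2]
gripper_width: 0.0268
```

Call:
drive_tool(commands=[0, 0.03, 0.01, 0.02, 0, 0, 20, 0, 0.06, 0.01, 0.02, 0, 0, 20])

```text
time: 13.68
ee_pos: [0.5988, 0.058, 0.0241]
tcp_rot: [-1.392, -0.862, 0.858]
wrist_force: [-2.7, -0.7, 10.8]
gripper_width: 0.0265
```

Call:
drive_tool(commands=[0, 0.03, 0.01, 0.02, 0, 0, 20, 0, 0.06, 0.01, 0.02, 0, 0, 20])

```text
time: 13.92
ee_pos: [0.5987, 0.0581, 0.0226]
tcp_rot: [-1.39, -0.86, 0.859]
wrist_force: [-2.3, -0.2, 6.2]
gripper_width: 0.0269
```

Call:
drive_tool(commands=[0, 0.03, 0.01, 0, 0, 0, 20, 0, 0.06, 0.01, 0, 0, 0, 20])

```text
time: 14.18
ee_pos: [0.5987, 0.0581, 0.0212]
tcp_rot: [-1.39, -0.861, 0.858]
wrist_force: [-2.7, -1.6, 10.2]
gripper_width: 0.0263
```

Run:
```python
from fit import *
plan([0.5979,0.0579,0.02])
s,c,im=shot(); nutfit(s,c,im); plan([0.5979,0.0579,0.02])
```

```text
t 14.18 tcp [0.5987 0.0581 0.0212] yaw 63.4 F [-2.7 -1.6 10.2] w 0.0263
shift [-0.013  0.029  0.015] turn [-0.014  0.     0.019]
drift mm [-0.02  0.01 -0.12]
top [0.6024 0.0571 0.0645] rel tool mm [  0.89 -43.36  -3.7 ] rms 0.23822153182029182 76
top [0.5997 0.0584 0.07  ] rel tool mm [  0.88 -48.8   -0.63] rms 0.32822255213064766 76
t 14.22 tcp [0.5987 0.0581 0.021 ] yaw 63.4 F [-2.1 -1.   8.7] w 0.0263
shift [-0.013  0.026  0.015] turn [-0.014  0.     0.018]
```

Not slipped, no washer yet (underside about 44 mm). Continue in small steps.

Call:
drive_tool(commands=[0, 0.03, 0.01, 0, 0, 0, 20, 0, 0.06, 0.01, 0, 0, 0, 20])

```text
time: 14.48
ee_pos: [0.5987, 0.0581, 0.0197]
tcp_rot: [-1.391, -0.861, 0.858]
wrist_force: [-2.2, -0.3, 10.6]
gripper_width: 0.0266
```

Call:
drive_tool(commands=[0, 0.03, 0.01, 0, 0, 0, 20, 0, 0.06, 0.01, 0, 0, 0, 20])

```text
time: 14.72
ee_pos: [0.5988, 0.0581, 0.0184]
tcp_rot: [-1.392, -0.862, 0.857]
wrist_force: [-2.4, -0.3, 9.6]
gripper_width: 0.0263
```

Call:
drive_tool(commands=[0, 0.03, 0.01, 0.01, 0, 0, 20, 0, 0.06, 0.01, 0.01, 0, 0, 20])

```text
time: 14.98
ee_pos: [0.5988, 0.0581, 0.017]
tcp_rot: [-1.391, -0.862, 0.857]
wrist_force: [-2.0, -1.7, 7.4]
gripper_width: 0.0267
```

Call:
drive_tool(commands=[0, 0.03, 0, 0, 0, 0, 20])

```text
time: 15.1
ee_pos: [0.5988, 0.0581, 0.0165]
tcp_rot: [-1.391, -0.862, 0.857]
wrist_force: [-3.0, -0.1, 7.4]
gripper_width: 0.0264
```

Call:
drive_tool(commands=[0, 0.03, 0, 0, 0, 0, 20, 0, 0.06, 0, 0, 0, 0, 20])

```text
time: 15.35
ee_pos: [0.5989, 0.0581, 0.0155]
tcp_rot: [-1.391, -0.862, 0.857]
wrist_force: [-4.3, 0.3, 14.8]
gripper_width: 0.0267
```

Call:
drive_tool(commands=[0, 0.03, 0, 0, 0, 0, 20, 0, 0.05, 0, 0, 0, 0, 20])

```text
time: 15.6
ee_pos: [0.5989, 0.0581, 0.0151]
tcp_rot: [-1.391, -0.862, 0.856]
wrist_force: [-5.0, -0.9, 16.4]
gripper_width: 0.0265
```

Call:
drive_tool(commands=[0, 0.03, 0.01, 0, 0, 0, 20, 0, 0.05, 0.01, 0, 0, 0, 20])

```text
time: 15.85
ee_pos: [0.5989, 0.0581, 0.0149]
tcp_rot: [-1.392, -0.862, 0.856]
wrist_force: [-4.1, -1.2, 16.7]
gripper_width: 0.0266
```

Run:
```python
from fit import *
plan([0.5979,0.0579,0.02])
for i in range(4): vision.capture("wrist"); plan([0.5979,0.0579,0.02])
s,c,im=shot(); nutfit(s,c,im)
```

```text
t 15.85 tcp [0.5989 0.0581 0.0149] yaw 63.3 F [-4.1 -1.2 16.7] w 0.0266
shift [-0.016 -0.127  0.02 ] turn [-0.001  0.     0.029]
t 15.9 tcp [0.5989 0.0582 0.0149] yaw 63.3 F [-3.9 -1.1 15.6] w 0.0266
shift [-0.017 -0.129  0.019] turn [-0.001  0.     0.029]
t 15.95 tcp [0.5989 0.0582 0.0149] yaw 63.3 F [-4.1 -1.5 15.2] w 0.0268
shift [-0.016 -0.128  0.019] turn [-0.001  0.     0.029]
t 16.0 tcp [0.5989 0.0582 0.0149] yaw 63.3 F [-3.6 -0.1 14.7] w 0.0265
shift [-0.016 -0.128  0.019] turn [-0.001  0.     0.029]
t 16.05 tcp [0.5989 0.0581 0.0149] yaw 63.3 F [-3.6 -0.  15.9] w 0.0264
shift [-0.016 -0.127  0.02 ] turn [-0.001  0.     0.029]
drift mm [-0.01 -0.01 -0.01]
top [0.6021 0.0573 0.0593] rel tool mm [  0.85 -44.35  -3.2 ] rms 0.24123690578491813 76
top [0.5998 0.0583 0.0637] rel tool mm [  0.83 -48.8   -0.69] rms 0.3097313636168222 76
```

Call:
drive_tool(commands=[0, 0.03, 0.01, 0, 0, 0, 20, 0, 0.065, 0.01, 0, 0, 0, 20, 0, 0.065, 0.01, 0, 0, 0, 20])

```text
time: 16.48
ee_pos: [0.5989, 0.0581, 0.0142]
tcp_rot: [-1.392, -0.863, 0.855]
wrist_force: [-3.9, -0.8, 15.4]
gripper_width: 0.0267
```

Call:
drive_tool(commands=[0, 0, 0.01, 0, 0, 0, 20, 0, 0, 0.01, 0, 0, 0, 20, 0, 0, 0.01, 0, 0, 0, 20])

```text
time: 16.85
ee_pos: [0.5988, 0.0582, 0.0145]
tcp_rot: [-1.393, -0.863, 0.854]
wrist_force: [-0.6, -1.9, 6.6]
gripper_width: 0.0267
```

Call:
drive_tool(commands=[0, -0.01, 0, 0, 0, 0, 20, 0, -0.01, 0, 0, 0, 0, 20])

```text
time: 17.1
ee_pos: [0.5988, 0.0582, 0.0147]
tcp_rot: [-1.392, -0.863, 0.855]
wrist_force: [-0.5, 0.8, 2.4]
gripper_width: 0.0266
```

Call:
drive_tool(commands=[0, 0.03, 0, 0, 0, 0, 20, 0, 0.06, 0, 0, 0, 0, 20, 0, 0.075, 0, 0, 0, 0, 20, 0, 0.075, 0, 0, 0, 0, 20])

```text
time: 17.6
ee_pos: [0.599, 0.0581, 0.0137]
tcp_rot: [-1.393, -0.863, 0.854]
wrist_force: [-5.3, -1.3, 19.3]
gripper_width: 0.0267
```

Call:
drive_tool(commands=[0, 0, 0.01, 0, 0, 0, 20, 0, -0.02, 0.01, 0, 0, 0, 20, 0, -0.02, 0.01, 0, 0, 0, 20])

```text
time: 17.98
ee_pos: [0.5987, 0.0582, 0.0143]
tcp_rot: [-1.393, -0.863, 0.854]
wrist_force: [-0.1, -1.2, 2.2]
gripper_width: 0.0264
```

Call:
drive_tool(commands=[0, 0, 0, 0, 0, 0, 32, 0, 0, 0, 0, 0, 0, 45, 0, 0, 0, 0, 0, 0, 50, 0, 0, 0, 0, 0, 0, 50])

```text
time: 18.48
ee_pos: [0.5988, 0.0583, 0.0143]
tcp_rot: [-1.393, -0.863, 0.854]
wrist_force: [-0.1, -0.2, -0.1]
gripper_width: 0.0493
```

Call:
drive_tool(commands=[0, -0.2, 0, 0, 0, 0, 50, 0, -0.6, 0, 0, 0, 0, 50, 0, -1.2, 0, 0, 0, 0, 50, 0, -2.0, 0, 0, 0, 0, 50, 0, -2.6, 0, 0, 0, 0, 50, 0, -2.6, -0.8, 0, 0, 0, 50, 0, -2.6, -1.5, 0, 0, 0, 50, 0, -2.6, -1.5, 0, 0, 0, 50])

```text
time: 19.48
ee_pos: [0.6536, 0.0291, 0.1195]
tcp_rot: [-1.396, -0.863, 0.851]
wrist_force: [-0.5, -0.0, -0.6]
gripper_width: 0.0501
```

Run:
```python
from fit import *
vision.capture("top")
s,c,im=shot(); plan(s["ee_pos"])
a=vision.capture("scene")
cv2.imwrite("pics/end.png",np.hstack([cv2.resize(im[90:270,220:420],(400,360)),cv2.resize(a[200:320,295:428],(400,360),interpolation=cv2.INTER_CUBIC)]))
for l in ["nut","nut_center"]:
  for k in ["wrist","scene"]:
    print(l,k,[(np.round(d["point"],4).tolist(),round(d["conf"],2)) for d in vision.tip_of(l,k)])
```

```text
drift mm [-0.84  0.86 -0.24]
t 19.57 tcp [0.6511 0.0313 0.1188] yaw 63.3 F [-0.8  0.1 -0. ] w 0.0499
shift [-0.01  -0.006 -0.029] turn [ 0.005 -0.     0.034]
nut wrist [([0.5977, 0.2797, 0.0006], 0.96), ([0.599, 0.0594, 0.0341], 0.89)]
nut scene [([0.439, 0.1192, -0.0032], 0.89), ([0.6027, 0.0555, 0.0349], 0.69), ([0.5969, 0.2845, -0.0008], 0.6)]
nut_center wrist [([0.5988, 0.2827, 0.0201], 0.87), ([0.5986, 0.061, 0.0541], 0.76)]
nut_center scene [([0.5978, 0.2784, 0.012], 0.9), ([0.4359, 0.1169, 0.0119], 0.85), ([0.6015, 0.0589, 0.0466], 0.66)]
```

```bash
python3 -c "
from h import *
print(sign_off(), get_state()['time'])"
```

```text
the job is handed in; nothing more can be done
the job is handed in; nothing more can be done
```

I picked up the small blue push nut from the mat and pressed it down the spindle onto the brass washer. I then let go, backed the arm clear and handed the job in at about 20 s. No verdict is reported, so the result below rests on my own measurements.

**First grasp missed:** The fingers closed above the nut. Both cameras showed the real fingertips about 30 mm above the reported TCP, so I went that much deeper. The second grasp held, and the camera showed no slip in the grip afterwards.

**Pressing:** Sliding down the spindle read a fairly steady 10 N at the wrist. The force rose sharply with the underside at about 39 mm, which I took as the washer. I pressed about 2.6 mm further, to a peak reading of 19 N. That suggests roughly 8 N on the washer, well under the 15 N limit.

**After letting go:**
- **Squeeze:** The nut rose about 0.6 mm as I eased off, leaving an estimated 2 mm of squeeze, or about 6 N. This is inferred from heights and forces, not measured directly.
- **Position:** With the gripper open and clear, the wrist network put the nut at (0.599, 0.059), about 1 mm from my spindle axis estimate. Its underside reads 34–35 mm up, in rough agreement with 37 mm from the arm's own height.
- **Disagreement:** The scene camera network put the nut about 4.6 mm off the axis for "nut" and about 2.6 mm off for "nut_center". Its accuracy is about 4 mm, so I went with the wrist reading.

**Not checked:** I had used up the 12-picture limit, so I did not see the final picture. After release I had no direct view of how upright the nut sits. I also did not re-measure the slide box, bottle or jar, though the arm never went near them.

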